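# Stand the stirring stick in its cup and open the safety-capped detergent jug

## Robot

A 6-joint arm with a two-finger parallel gripper is mounted at the origin on the work surface. World frame = base frame: x ahead of the robot, y to its left, z up, the work surface at z = 0. Lengths are in m, angles in rad, forces in N, time in s.
With the tool pointing down it reaches from about 0.3 to 0.85 m from the base axis. Payload 4.2 kg.
Tool frame: the origin (TCP) lies between the finger pads, 19 mm behind the fingertips; this is the grasp point; z points along the fingers, y is the line along which they close (so a half turn about z gives the same grasp; the last joint's range is limited). The gripper opens to 91 mm and grips with 3 to 60 N. Pads are 32 mm wide; open, the fingers measure 118 mm over their backs; the gripper's body (76 mm by 178 mm) begins 60 mm behind the grasp point.
Start: joints at [-0.02, 0.32, 1.565, -0, 1.257, -0.02], TCP at [0.575, 0, 0.233] pointing down, gripper open.
Joint ranges: [-3.11, 3.11], [-0.84, 2.01], [0.21, 2.61], [-1.34, 4.49], [0.05, 2.63], [-2.56, 2.56]. Speed limits (rad/s): [2.57, 2.57, 3.14, 3.14, 3.14, 3.14].

## Interface

Orientations are given as a rotation vector (axis times angle).
In Python, from workcell import telemetry, eyes, arm gives the robot as it stands.
- The arm moves only by the tool jog_arm, never from a script. Its arguments are lists of equal length, an entry for each row: "claw": the opening, from -1 (shut) to 1 (fully open); "translation": the shift along the tool's x, y, z in cm, a list of three; "delta_rot": the turn, a rotation vector about the tool's x, y, z in degrees, a list of three. A call has 1 to 20 rows; each row shifts and turns the commanded pose from where the row before left it, along the tool's axes as they then stand; what a row does not reach is not made up. A row lasts 1/10 s, in which the tool goes at most 50 mm and 8.59 degrees, less where a joint would pass 70% of its speed; a pose out of reach is approached as far as the arm can. A call is refused whole if a number of a shift passes 5 or a number of a turn 8.59, either way. A call with a gripper value outside its range is refused whole. The fingers move at their own pace and stop on an object; the grip force is fixed at half the most. Time passes only in rows, so rows that do not move let the fingers close. It gives the time, the measured TCP pose, the force, the opening and the grip force at its end, in the units of the state.
- telemetry.read_state(): the state, without advancing time (a new reading comes with each control period).
- eyes.grab_frame(name): name is "scene" or "side" or "wrist"; returns a dict with "img" (400x640x3 uint8, blue, green, red), "z_map" (400x640 float32, m along the optical axis (not along the pixel's ray), 0 where there is no reading), "intrinsics" (3x3 intrinsics, pixels), "k1" (the pictures are not rectified: a ray, as slopes to the right and down, at radius r is drawn at 1 + k1 r^2 times it, then the intrinsics apply), "pose" (4x4, takes a point from camera to world coordinates); the wrist camera has in their place "tool_from_camera" (4x4, takes a point from camera to tool coordinates, whose origin is the TCP and whose axes are the flange's). Camera axes: x right, y down, z forward; pixel columns grow to the right and rows downward; lengths in m; the calibration is good to about 2 mm. A picture is of the moment at which its call begins: read the wrist's pose just before it.
- arm.close_job(): hands the job in; it is judged then, once.
The state is a dict: "clock": time; "qpos": joint angles; "joint_vel": joint speeds; "tau": joint torques, N m; "position": TCP position; "eef_rot": TCP orientation; "contact_force": force on the tool from outside, world axes, zero at the start; "wrist_torque": the same for the moment, N m; "grip_width": opening from 0.0 (shut) to 1.0 (fully open); "grasp_force": force on a finger pad.
Only numpy, scipy, OpenCV 4.12 (cv2) and the standard library are available. Lean on these libraries where they do the work, as an engineer would, in place of code of your own. Each camera call takes 0.05 s, during which the arm holds its last target. There are 200 camera calls.

## Task

Get the soak ready: take the stirring stick out of its slanted drip holder and stand it in the blue mixing cup, plain wooden end on the cup's bottom, and let it go. Then open the detergent jug: press its push-and-turn safety cap down, twist it counter-clockwise until it comes free, and lift it well clear of the neck; finish while still holding the cap level, steady, straight above the jug. Leave the other things on the counter as they are.

Things in the scene. Friction and masses are not known exactly. Their poses are not given: they have to be found in the camera images.
- jug: blue detergent jug in a tray fixed to the counter; it cannot slide or turn. Origin: on the counter under the neck's axis, z up. Body 100 (x) x 150 (y) mm, top 150 mm high (top 35 mm only 75 x 100); carrying handle on the +y side out to y = 106 mm, below z = 147 mm. Yaw within 0.5 rad of the world's. Shoulder dots: red towards +x = locked, green 60 degrees counter-clockwise (from above) = open
- cap: white round push-and-turn cap, 52 mm across, 32 mm high, 30 g, red pointer on top towards its +x. Origin: centre of its lower rim; z up. Locked: rim 162 mm above the counter (12 mm over the shoulder), its x along the jug's x within 8 degrees. It cannot turn until pressed down 4.5 mm; it bottoms at 8 mm (press about 6). A spring in the neck resists: 6 N at rest, 10.5 N at 6 mm
- stick: round wooden stirring stick, 18 mm thick, 190 mm long, 45 g, the upper 60 mm orange. Origin: centre of its plain wooden foot; z along it to the orange end. At the start it stands in the drip holder, foot down, leaning about 0.35 rad (20 degrees) from vertical, top towards the holder's -x, about 130 mm of it out of the tube
- stick_grip (a point): point on the stick's axis 160 mm from the foot, 30 mm below its orange end: where to grip; axes as the stick's
- drip_holder: grey holder fixed to the counter: base plate 110 x 75 x 12 mm with a slanted round tube, 29 mm outside, 23 mm inside, 60 mm long, floor 4 mm thick, leaning 0.35 rad towards the holder's -x (roughly to the robot); its mouth is about 80 mm above the counter. Origin: on the counter below the base plate; z up
- cup: blue straight-sided mixing cup, loose, 0.35 kg, 54 mm outside, 46 mm inside, 86 mm high, inner floor 6 mm up. Origin: centre of its underside; z up. The stick stands in it leaning on the rim by up to about 20 degrees.
- sheet_box: red carton 60 x 150 x 100 mm high, bystander; origin under its centre
- stain_can: green can 60 mm across, 130 mm high, bystander; origin under its centre
- soap_dish: white dish 90 x 120 mm with a bar of soap, 34 mm high, bystander; origin under its centre
- cap_grip (a point): point on the cap's axis 24 mm above its lower rim, 8 mm below its top: where to put the tool point, from above; axes as the cap's. In one grasp: press, keep pressed, turn counter-clockwise (seen from above), lift straight up. The cap is free 49 to 70 degrees from the locked line (hard stop at 70), best at 60
Mind the look-alikes: they are no part of the job. Of the things like the cap, leave any that is green or yellow; of the rest the smaller one is meant.

How it is judged:
By the outcome, as a careful person would: the job done as asked, in the order asked, and still so for the second after the job is handed in, while the arm keeps its last pose, push and grip.
It also fails if it takes over 58 s, if anything falls off the work surface, if the arm or the gripper's body presses on something with over 40 N, if the wrist force passes 120 N, or if a joint passes its speed limit or range.

## Working session

There is one attempt and no reset: what is moved stays moved. The work goes in short steps, Python scripts to look and compute and a tool call to move; the robot and the scene stay as the last step left them, time stands still between calls to the robot, and variables do not carry over. Pictures are saved under pics/ and viewed, at most 10 in all, crops included, and the job is handed in when it is done.

Besides the shell and the picture viewer there is one more tool, called after "Request:" as name(argument=value, ...) on one line, values as JSON. jog_arm: Moves the arm, as the interface text tells. Its arguments: {"type":"object","properties":{"claw":{"type":"array","items":{"type":"number"}},"translation":{"type":"array","items":{"type":"array","items":{"type":"number"}}},"delta_rot":{"type":"array","items":{"type":"array","items":{"type":"number"}}}},"required":["claw","translation","delta_rot"]}

```bash
ls; mkdir -p pics
cat > h.py <<'E'
import numpy as np,cv2,pickle
from scipy.spatial.transform import Rotation as R
def grab(n):
    from workcell import eyes,telemetry
    s=telemetry.read_state(); f=eyes.grab_frame(n)
    if n=="wrist":
        T=np.eye(4);T[:3,:3]=R.from_rotvec(s["eef_rot"]).as_matrix();T[:3,3]=s["position"]
        f["pose"]=T@f["tool_from_camera"]
    return f
def cloud(f):
    K=f["intrinsics"];h,w=f["z_map"].shape
    u,v=np.meshgrid(np.arange(w),np.arange(h))
    d=np.array([f["k1"],0,0,0,0],float)
    p=cv2.undistortPoints(np.stack([u,v],-1).reshape(-1,1,2).astype(float),K,d,None,None,None) if False else None
    x=(u-K[0,2])/K[0,0];y=(v-K[1,2])/K[1,1];a,b=x.copy(),y.copy()
    for _ in range(15):
        s=1+f["k1"]*(a*a+b*b);a=x/s;b=y/s
    z=f["z_map"];P=np.stack([a*z,b*z,z,np.ones_like(z)],-1)@f["pose"].T
    P=P[...,:3];P[z==0]=np.nan
    return P
E
sed -i '/d=np.array/d;/p=cv2/d' h.py
python3 - <<'E'
from h import *
for n in("scene","side"):
    f=grab(n);pickle.dump(f,open(n+".pkl","wb"));cv2.imwrite(f"pics/{n}.png",f["img"]);print(f["pose"].round(3).tolist())
from workcell import telemetry
print(telemetry.read_state())
E
```

```text
pics
[[-0.053, 0.821, -0.569, 1.406], [0.998, 0.036, -0.042, 0.011], [-0.014, -0.57, -0.822, 1.341], [0.0, 0.0, 0.0, 1.0]]
[[-0.999, -0.031, 0.019, 0.523], [-0.033, 0.551, -0.834, 0.931], [0.015, -0.834, -0.551, 0.788], [0.0, 0.0, 0.0, 1.0]]
{'clock': 0.1, 'qpos': array([-2.00127138e-02,  3.20235468e-01,  1.56553402e+00, -8.92627706e-06,
        1.25744104e+00, -1.99913688e-02]), 'joint_vel': array([-0.00208734,  0.00096616, -0.00475695,  0.0001631 , -0.00146161,
        0.00010273]), 'tau': array([ 5.01049108e-04, -4.13330913e+01, -2.32510239e+01,  7.29743019e-02,
        4.21804120e-02, -4.88014211e-05]), 'position': array([ 5.74573986e-01, -7.07998717e-07,  2.32008978e-01]), 'eef_rot': array([-2.22064096e+00, -2.22059968e+00,  1.76966764e-03]), 'contact_force': array([ 0.00619482, -0.31301833, -0.54069594]), 'wrist_torque': array([ 0.02864385, -0.0285084 , -0.02982485]), 'grasp_force': 0.0, 'grip_width': 1.0027928530411283}
```

View pics/scene.png

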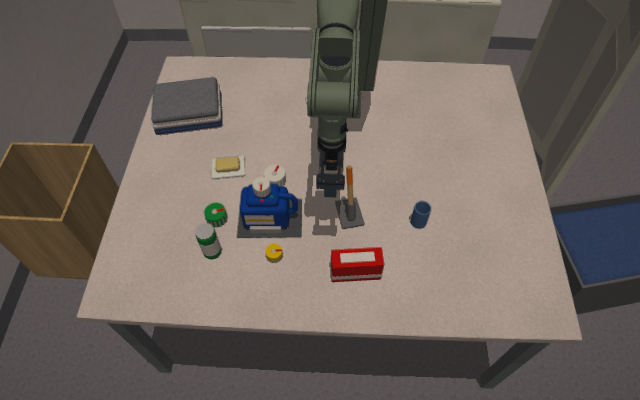

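View pics/side.png

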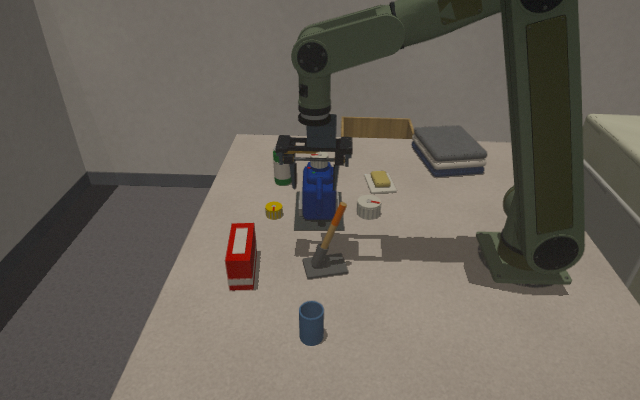

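Scene: the white cap on the jug is at (262,187). A larger white cap lies on the counter at about (275,176), a green one at (215,214) and a yellow one at (274,253). The cup is at (421,214), the stick runs from (349,170) to (351,215), with its holder at (351,213). The side view agrees. The cap meant should be the one on the jug, being the smaller white one. I'll measure and confirm in a crop.

Run:
```python
from h import *
f=pickle.load(open("scene.pkl","rb"));P=cloud(f);I=f["img"];hsv=cv2.cvtColor(I,cv2.COLOR_BGR2HSV)
print(f["k1"],f["intrinsics"].tolist())
def circ(p):
    A=np.c_[2*p,np.ones(len(p))];s=np.linalg.lstsq(A,(p**2).sum(1),rcond=None)[0];return s[:2],np.sqrt(s[2]+s[:2]@s[:2])
def box(u0,u1,v0,v1): 
    m=np.zeros(I.shape[:2],bool);m[v0:v1,u0:u1]=1;return m&np.isfinite(P[...,2])
m=box(248,276,172,205)&(P[...,2]>.185);p=P[m];print("cap top",len(p),p.mean(0),np.median(p[:,2]),np.ptp(p,axis=0),cv2.minEnclosingCircle(p[:,:2].astype(np.float32)))
m=box(264,290,160,190)&(abs(P[...,2]-.035)<.02)&(hsv[...,1]<60)&(hsv[...,2]>120);p=P[m];print("white2",len(p),np.median(p,0),cv2.minEnclosingCircle(p[:,:2].astype(np.float32)))
for n,b in(("cup",(405,435,195,235)),):
    m=box(*b)&(P[...,2]>.078)&(P[...,2]<.095);p=P[m];print(n,len(p),p.min(0),p.max(0),cv2.minEnclosingCircle(p[:,:2].astype(np.float32)))
m=box(338,362,155,215)&(hsv[...,0]<25)&(hsv[...,1]>130)&(P[...,2]>.09);p=P[m];c=p.mean(0);w=np.linalg.svd(p-c,full_matrices=False);print("stick",len(p),c,w[2][0],((p-c)@w[2][0]).min(),((p-c)@w[2][0]).max(),p[:,2].max())
# jug neck/body top
m=box(235,305,170,235)&(abs(P[...,2]-.15)<.006);p=P[m];print("shoulder",len(p),p.mean(0),cv2.minAreaRect(p[:,:2].astype(np.float32)))
m=box(335,368,195,232)&(abs(P[...,2]-.012)<.004);p=P[m];print("base",len(p),cv2.minAreaRect(p[:,:2].astype(np.float32)))
S=pickle.load(open("side.pkl","rb"))["img"]
a=cv2.resize(I[150:270,195:315],(480,480),interpolation=cv2.INTER_CUBIC);b=cv2.resize(I[150:240,330:370],(213,480),interpolation=cv2.INTER_CUBIC)
cv2.imwrite("pics/crop.png",np.hstack([a,b]))
```

```text
-0.09027037282192292 [[477.4382856725108, 0.0, 313.63710643863436], [0.0, 477.4382856725108, 196.86529781218394], [0.0, 0.0, 1.0]]
cap top 229 [ 0.57416701 -0.20834401  0.19563773] 0.19628482473470488 [0.05398674 0.05264151 0.0158798 ] ((0.5720143914222717, -0.20911286771297455), 0.0280513484030962)
white2 269 [ 0.41828358 -0.19761758  0.04649064] ((0.4125831127166748, -0.19663725793361664), 0.03926636278629303)
cup 97 [0.53588197 0.26529531 0.07818703] [0.59356596 0.31637427 0.09415224] ((0.5647491812705994, 0.2924479842185974), 0.029168782755732536)
stick 118 [0.51971953 0.05715496 0.1638874 ] [ 0.3257697   0.09058452 -0.94109965] -0.04514461914713651 0.07684683877755923 0.20504335454706868
shoulder 384 [ 0.58196114 -0.20448326  0.15017487] ((0.5748936533927917, -0.19635337591171265), (0.07479023933410645, 0.12204446643590927), 2.8028128147125244)
base 363 ((0.5373534560203552, 0.06796771287918091), (0.13139191269874573, 0.10197490453720093), 1.6808549165725708)
```

View pics/crop.png

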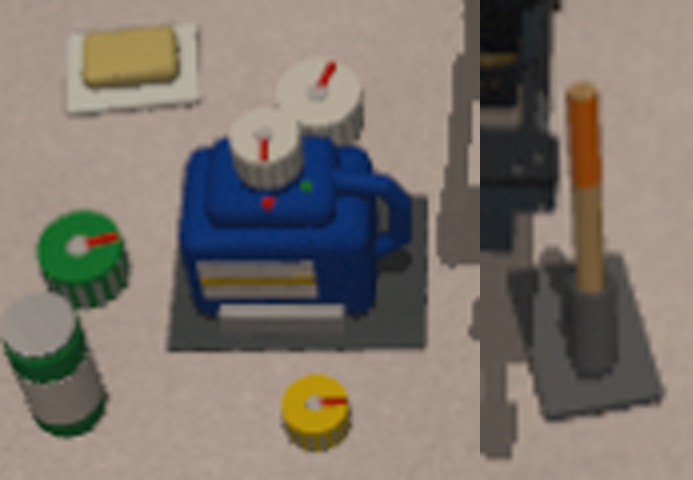

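The crop confirms it. The white cap on the jug (crop 264,140) measures about 53 mm across with its top at z≈0.196, and its pointer faces the red dot. The counter one is clearly larger (about 75 mm), and the rest are green or yellow. Next I fit the stick axis with both cameras, plus the cap and jug yaw and the cup centre.

Run:
```python
from h import *
from scipy.optimize import least_squares
D={n:pickle.load(open(n+".pkl","rb")) for n in("scene","side")}
C={n:cloud(f) for n,f in D.items()}
pts={}
for n,(u0,u1,v0,v1) in(("scene",(340,362,155,215)),("side",(315,350,200,260))):
    P=C[n];h=cv2.cvtColor(D[n]["img"],cv2.COLOR_BGR2HSV)
    m=np.zeros(P.shape[:2],bool);m[v0:v1,u0:u1]=1
    m&=(h[...,0]<25)&(h[...,1]>80)&(P[...,2]>.085)&(abs(P[...,0]-.52)<.1)&(abs(P[...,1]-.06)<.06);pts[n]=P[m]
    h_=None
def fit(p):
    def r(x):
        d=np.array([x[2],x[3],1]);d/=np.linalg.norm(d);q=p-np.array([x[0],x[1],.15]);return np.linalg.norm(np.cross(q,d),axis=1)-.009
    s=least_squares(r,[.525,.058,-.35,-.1],loss="soft_l1",f_scale=.002);x=s.x
    d=np.array([x[2],x[3],1]);d/=np.linalg.norm(d);o=np.array([x[0],x[1],.15]);t=(p-o)@d
    return o,d,np.percentile(t,[0,99,100]),np.sqrt(np.mean(r(x)**2)),np.arccos(d[2])
for n in pts: print(n,len(pts[n]),*fit(pts[n]))
o,d,t,e,a=fit(np.vstack(list(pts.values())));print("both",o,d,t,e,a)
top=o+d*t[1];print("top",top,"grip(top-30)",top-.03*d,"foot",top-.19*d)
# pointer/dots
P=C["scene"];I=D["scene"]["img"].astype(int);b,g,r=I[...,0],I[...,1],I[...,2]
def blob(m,u0,u1,v0,v1):
    k=np.zeros_like(m);k[v0:v1,u0:u1]=1;m=m&k;q=P[m];return m.sum(),np.nanmean(q,0),q
for nm,m,bx in(("pointer",(r>g+60)&(r>b+60),(248,276,178,194)),("red",(r>g+50)&(r>b+30),(248,276,195,206)),("green",(g>r+25)&(g>b+10),(266,278,188,203))):
    k=blob(m,*bx);print(nm,k[0],k[1])
    if nm=="pointer":
        q=k[2];w=np.linalg.svd(q[:,:2]-q[:,:2].mean(0))[2][0];print(w,np.degrees(np.arctan2(w[1],w[0])))
# side cup + cap top
for nm,n,bx,z0,z1 in(("cup","side",(292,330,295,345),.079,.095),("cup","scene",(405,435,195,235),.079,.095),("cap","scene",(248,276,172,205),.188,.205),("cap","side",(305,335,150,175),.188,.205)):
    u0,u1,v0,v1=bx;Q=C[n][v0:v1,u0:u1].reshape(-1,3);Q=Q[(Q[:,2]>z0)&(Q[:,2]<z1)]
    if len(Q)>5: print(nm,n,len(Q),cv2.minEnclosingCircle(Q[:,:2].astype(np.float32)),np.median(Q[:,2]),Q.mean(0))
# jug top edges
Q=P[170:235,235:305].reshape(-1,3);Q=Q[(abs(Q[:,2]-.15)<.003)&(Q[:,1]<-.175)];print("jug",cv2.minAreaRect(Q[:,:2].astype(np.float32)))
```

```text
scene 193 [0.51692333 0.05773268 0.15      ] [-0.32258269 -0.09441386  0.94182081] [-0.07010298  0.05558036  0.05737243] 0.0021638011683950986 0.34278928936790176
side 327 [0.51834808 0.05977025 0.15      ] [-0.33597133 -0.08135836  0.93835179] [-0.07128244  0.05284299  0.05326982] 0.0016839823165558947 0.3529652970757927
both [0.51783642 0.05942041 0.15      ] [-0.32950898 -0.08807463  0.94003547] [-0.07150149  0.05568989  0.0577865 ] 0.0020177300896478205 0.34806203641268285
top [0.4994861  0.05451554 0.20235047] grip(top-30) [0.50937137 0.05715778 0.17414941] foot [0.56209281 0.07124972 0.02374373]
pointer 10 [ 0.58472454 -0.20706466  0.19576462]
[0.99017422 0.13983924] 8.038544106494736
red 7 [ 0.60201895 -0.20721835  0.15259395]
green 6 [ 0.5877858  -0.17847842  0.15425208]
cup side 204 ((0.5654574632644653, 0.2942560315132141), 0.027530986815690994) 0.08432874202615886 [0.56533017 0.29724302 0.08408821]
cup scene 92 ((0.5647491812705994, 0.2924479842185974), 0.029168782755732536) 0.08598144468130375 [0.5638815  0.29144994 0.0859986 ]
cap scene 221 ((0.571354866027832, -0.20835815370082855), 0.027840977534651756) 0.19639282354383392 [ 0.57356459 -0.20845199  0.19594541]
cap side 92 ((0.5717256665229797, -0.2064456194639206), 0.026926791295409203) 0.19416360170742408 [ 0.57051413 -0.20367681  0.19396933]
jug ((0.5760530233383179, -0.21529647707939148), (0.07470643520355225, 0.08334898948669434), 2.2861783504486084)
```

```bash
cat >> h.py <<'E'
def rel(p,Rt=None):
    "shift in current tool axes (cm) to p, and rotvec (deg) to Rt"
    from workcell import telemetry
    s=telemetry.read_state();Rc=R.from_rotvec(s["eef_rot"])
    print("t",s["clock"],"pos",s["position"].round(4),"shift cm",(Rc.inv().apply(np.array(p)-s["position"])*100).round(2))
    if Rt is not None:
        rv=np.degrees((Rc.inv()*R.from_matrix(Rt)).as_rotvec());print("rot",rv.round(2),np.linalg.norm(rv))
        print("shift in target axes",(Rt.T@(np.array(p)-s["position"])*100).round(2))
    return s
def frame(z,y):
    z=np.array(z,float);z/=np.linalg.norm(z);y=np.array(y,float);y-=z*(y@z);y/=np.linalg.norm(y);return np.c_[np.cross(y,z),y,z]
E
python3 - <<'E'
from h import *
d=np.array([-.3295,-.0881,.94]);g=np.array([.5094,.0572,.1742])
Rt=frame(-d,[.258,-.966,0])
rel(g+.085*d,Rt)
E
```

```text
t 0.1 pos [ 0.5746 -0.      0.232 ] shift cm [ 4.97 -9.32 -2.19]
rot [-13.13  17.06  74.23] 77.28592093091007
shift in target axes [-6.5  -7.21 -4.71]
```

Request:
jog_arm(claw=[1,1,1,1,1,1,1,1,1,1,1], translation=[[0,0,-0.4],[0,0,-0.4],[0,0,-0.4],[0,0,-0.4],[0,0,-0.4],[0,0,-0.4],[0,0,-0.4],[0,0,-0.4],[0,0,-0.4],[0,0,-0.4],[0,0,0]], delta_rot=[[-1.31,1.71,7.42],[-1.31,1.71,7.42],[-1.31,1.71,7.42],[-1.31,1.71,7.42],[-1.31,1.71,7.42],[-1.31,1.71,7.42],[-1.31,1.71,7.42],[-1.31,1.71,7.42],[-1.31,1.71,7.42],[-1.31,1.71,7.42],[0,0,0]])

```text
clock: 1.2
position: [0.5683, -0.0029, 0.272]
eef_rot: [-3.023, -0.398, -0.534]
contact_force: [0.3, -0.5, -0.5]
grip_width: 1.005
grasp_force: 0.0
```

Run:
```python
from h import *
d=np.array([-.3295,-.0881,.94]);g=np.array([.5094,.0572,.1742])
s=rel(g+.085*d,frame(-d,[.258,-.966,0]));print(s["qpos"],s["contact_force"])
```

```text
t 1.2 pos [ 0.5683 -0.0029  0.272 ] shift cm [-7.21 -7.34 -0.72]
rot [-0.03 -0.08  0.05] 0.09981537469122408
shift in target axes [-7.22 -7.33 -0.72]
[-0.09183516  0.13119181  1.7653682   0.14991951  0.92123187  1.14564205] [ 0.32495617 -0.4826631  -0.45147605]
```

Request:
jog_arm(claw=[1,1,1,1,1,1,1], translation=[[-1.2,-1.22,-0.12],[-1.2,-1.22,-0.12],[-1.2,-1.22,-0.12],[-1.2,-1.22,-0.12],[-1.2,-1.22,-0.12],[-1.2,-1.22,-0.12],[0,0,0]], delta_rot=[[0,0,0],[0,0,0],[0,0,0],[0,0,0],[0,0,0],[0,0,0],[0,0,0]])

```text
clock: 1.9
position: [0.4809, 0.0502, 0.2533]
eef_rot: [-3.023, -0.402, -0.531]
contact_force: [-1.0, -1.1, 0.2]
grip_width: 1.001
grasp_force: 0.0
```

Run:
```python
from h import *
d=np.array([-.3295,-.0881,.94]);g=np.array([.5094,.0572,.1742])
rel(g)
f=grab("wrist");P=cloud(f);cv2.imwrite("pics/w1.png",f["img"])
h=cv2.cvtColor(f["img"],cv2.COLOR_BGR2HSV)
m=(h[...,0]<25)&(h[...,1]>80)&(P[...,2]>.1)&(np.linalg.norm(P[...,:2]-g[:2],axis=-1)<.06)
p=P[m];print(len(p),p.min(0),p.max(0))
from scipy.optimize import least_squares
def r(x):
    d=np.array([x[2],x[3],1]);d/=np.linalg.norm(d);q=p-np.array([x[0],x[1],.17]);return np.maximum(np.linalg.norm(np.cross(q,d),axis=1),0)-.009
k=(p[:,2]<np.percentile(p[:,2],90)-.012);p0=p;p=p[k]
x=least_squares(r,[.51,.057,-.35,-.09],loss="soft_l1",f_scale=.001).x
d=np.array([x[2],x[3],1]);d/=np.linalg.norm(d);print(len(p),x[:2],d,np.std(r(x)));t=(p0-[x[0],x[1],.17])@d
top=np.array([x[0],x[1],.17])+d*np.percentile(t,98);print("top",top,"grip",top-.03*d)
```

```text
t 1.9 pos [0.4809 0.0502 0.2533] shift cm [0.07 0.08 8.44]
7218 [0.46327872 0.00110018 0.10068027] [0.54397443 0.10106885 0.35096475]
1824 [0.512688   0.05547164] [-0.13866184 -0.23874482  0.96113152] 0.025386500054341843
top [0.48703505 0.01130297 0.34781289] grip [0.49119491 0.01846531 0.31897894]
```

View pics/w1.png

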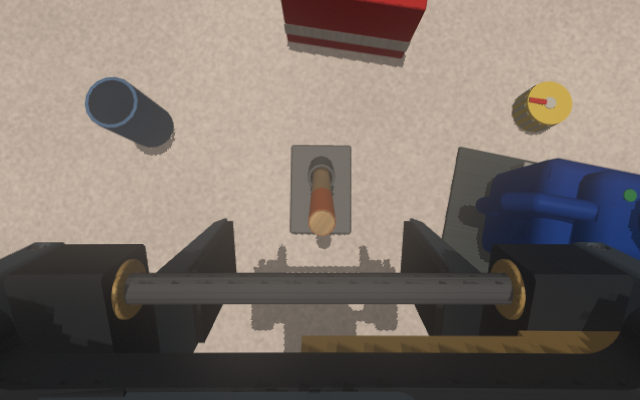

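The wrist view shows the stick top at (321,222), centred between the fingers at columns 235 and 403, with nothing in the way. I'll check the top and a mid-point with the depth.

Run:
```python
from h import *
f=grab("wrist");P=cloud(f);h=cv2.cvtColor(f["img"],cv2.COLOR_BGR2HSV)
d=np.array([-.3295,-.0881,.94])
Q=P[205:240,305:338].reshape(-1,3);Q=Q[Q[:,2]>.185]
t=Q@d;q=Q[t>np.percentile(t,95)-.004];print(len(q),q.mean(0),"predicted top [.4995 .0545 .2024]",(np.ptp(q,axis=0)))
print("grip",q.mean(0)-.03*d);rel(q.mean(0)-.03*d)
```

```text
574 [0.50047594 0.05364106 0.19938502] predicted top [.4995 .0545 .2024] [0.01729018 0.01806013 0.00933526]
grip [0.51036094 0.05628406 0.17118502]
t 2.0 pos [0.4832 0.0496 0.2544] shift cm [-0.23  0.06  8.78]
```

Request:
jog_arm(claw=[1,1,1,1,1,1,1,1,-1,-1,-1,-1,-1,-1,-1], translation=[[-0.1,0,1.4],[-0.1,0,1.4],[0,0,1.4],[0,0,1.4],[0,0,1.4],[0,0,1.4],[0,0,0.2],[0,0,0],[0,0,0],[0,0,0],[0,0,0],[0,0,0],[0,0,0],[0,0,0],[0,0,0]], delta_rot=[[0,0,0],[0,0,0],[0,0,0],[0,0,0],[0,0,0],[0,0,0],[0,0,0],[0,0,0],[0,0,0],[0,0,0],[0,0,0],[0,0,0],[0,0,0],[0,0,0],[0,0,0]])

```text
clock: 3.5
position: [0.5094, 0.0566, 0.1727]
eef_rot: [-3.023, -0.398, -0.535]
contact_force: [-1.3, -1.0, -0.4]
grip_width: 0.417
grasp_force: 0.0
```

Run:
```python
from h import *
s=rel([.5104,.0563,.1712]);print(s["grip_width"]*91,s["grasp_force"],s["contact_force"])
```

```text
t 3.5 pos [0.5094 0.0566 0.1727] shift cm [0.03 0.06 0.17]
37.969585459012166 0.0 [-1.32605739 -1.02449141 -0.35955893]
```

Request:
jog_arm(claw=[-1,-1,-1,-1,-1,-1,-1,-1], translation=[[0,0,0.1],[0,0,0],[0,0,0],[0,0,0],[0,0,0],[0,0,0],[0,0,0],[0,0,0]], delta_rot=[[0,0,0],[0,0,0],[0,0,0],[0,0,0],[0,0,0],[0,0,0],[0,0,0],[0,0,0]])

```text
clock: 4.3
position: [0.5098, 0.0567, 0.1717]
eef_rot: [-3.023, -0.398, -0.535]
contact_force: [1.3, 0.3, -0.5]
grip_width: 0.19
grasp_force: 30.0
```

Request:
jog_arm(claw=[-1,-1,-1,-1,-1,-1,-1,-1,-1,-1,-1], translation=[[0,0,-0.5],[0,0,-1],[0,0,-1],[0,0,-1],[0,0,-1.2],[0,0,-1.2],[0,0,-1.2],[0,0,-1.2],[0,0,-1.2],[0,0,-0.8],[0,0,0]], delta_rot=[[0,0,0],[0,0,0],[0,0,0],[0,0,0],[0,0,0],[0,0,0],[0,0,0],[0,0,0],[0,0,0],[0,0,0],[0,0,0]])

```text
clock: 5.4
position: [0.4758, 0.0475, 0.2702]
eef_rot: [-3.023, -0.398, -0.539]
contact_force: [-0.1, -0.9, -1.1]
grip_width: 0.192
grasp_force: 30.0
```

Run:
```python
from h import *
f=grab("side");pickle.dump(f,open("side2.pkl","rb"));P=cloud(f);h=cv2.cvtColor(f["img"],cv2.COLOR_BGR2HSV)
cv2.imwrite("pics/side2.png",f["img"])
from workcell import telemetry
s=telemetry.read_state();print(s["position"],s["eef_rot"],s["grip_width"],s["grasp_force"])
f=grab("wrist");P=cloud(f)
# cup rim from wrist
Q=P.reshape(-1,3);Q=Q[(abs(Q[:,2]-.086)<.006)&(np.linalg.norm(Q[:,:2]-[.565,.293],axis=1)<.06)];print(len(Q));
if len(Q)>5:print(Q.mean(0),cv2.minEnclosingCircle(Q[:,:2].astype(np.float32)))
```

```text
Traceback (most recent call last):
FileNotFoundError: [Errno 2] No such file or directory: 'side2.pkl'
```

```bash
pwd; ls -la . pics; df . | tail -1; touch x.tmp && rm x.tmp && echo ok
```

```text
.
.:
total 3520
drwxr-xr-x  3 agent agent    4096 Nov 29 17:19 .
drwxr-xr-x 23 root  root     4096 Nov 29 17:18 ..
-rw-r--r--  1 agent agent    1381 Nov 29 17:21 h.py
drwxr-xr-x  2 agent agent    4096 Nov 29 17:21 pics
-rw-r--r--  1 agent agent 1792598 Nov 29 17:19 scene.pkl
-rw-r--r--  1 agent agent 1792598 Nov 29 17:19 side.pkl

pics:
total 1248
drwxr-xr-x 2 agent agent   4096 Nov 29 17:21 .
drwxr-xr-x 3 agent agent   4096 Nov 29 17:19 ..
-rw-r--r-- 1 agent agent 324148 Nov 29 17:19 crop.png
-rw-r--r-- 1 agent agent 311950 Nov 29 17:19 scene.png
-rw-r--r-- 1 agent agent 332538 Nov 29 17:19 side.png
-rw-r--r-- 1 agent agent 289148 Nov 29 17:21 w1.png
/dev/vda       264212084 1386012  83683596   2% /
ok
```

The folder is writable, so the error was transient. Retrying.

```bash
wc -l h.py
python3 - <<'E'
from h import *
f=grab("side");cv2.imwrite("pics/side3.png",f["img"])
from workcell import telemetry
s=telemetry.read_state();print(s["clock"],s["position"],s["eef_rot"],s["grip_width"],s["grasp_force"])
f=grab("wrist");P=cloud(f)
Q=P.reshape(-1,3);Q=Q[(abs(Q[:,2]-.086)<.006)&(np.linalg.norm(Q[:,:2]-[.565,.293],axis=1)<.06)];print(len(Q));
if len(Q)>5:print(Q.mean(0),cv2.minEnclosingCircle(Q[:,:2].astype(np.float32)))
E
```

```text
29 h.py
5.5 [0.47536758 0.04753603 0.26850488] [-3.02336361 -0.39766112 -0.53436933] 0.19000560065110153 29.991429448127747
834
[0.5636089  0.29206498 0.08489273] ((0.5641610026359558, 0.2917339503765106), 0.02750856988132)
```

View pics/side3.png

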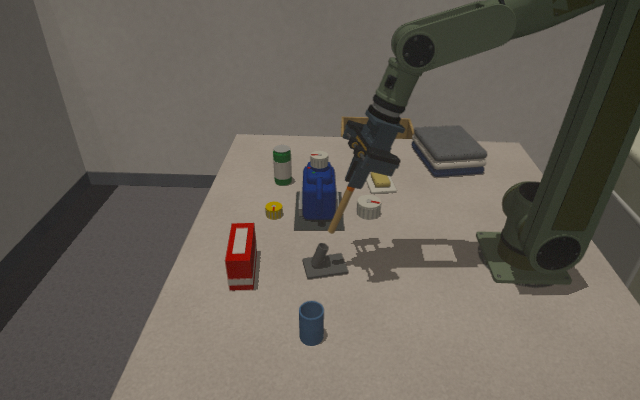

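The stick is held with its foot at (333,232), clear of the tube, and the cup is undisturbed. I'll tilt to about a 12° lean and go over the cup.

Run:
```python
from h import *
d=np.array([-.2008,-.0536,.978]);d/=np.linalg.norm(d);Rt=frame(-d,[.258,-.966,0]);g=np.array([.5402,.2857,.1645])
s=rel(g+.11*d,Rt);print(s["qpos"])
```

```text
t 5.55 pos [0.4753 0.0476 0.2681] shift cm [  9.67 -21.33   3.1 ]
rot [-0.04 -8.01  0.03] 8.006342658481008
shift in target axes [  9.99 -21.33   1.71]
[ 0.02122285 -0.02086841  1.94030513  0.10603643  0.88517721  1.27725946]
```

Request:
jog_arm(claw=[-1,-1,-1,-1,-1,-1,-1,-1,-1,-1,-1,-1,-1,-1,-1,-1], translation=[[0,0,0],[0,0,0],[0.4,-0.8,0],[0.8,-1.6,0],[1,-2.1,0.2],[1,-2.1,0.2],[1,-2.1,0.2],[1,-2.1,0.2],[1,-2.1,0.2],[1,-2.1,0.2],[1,-2.1,0.2],[0.8,-1.9,0.2],[0.5,-1.4,0.1],[0.3,-0.8,0],[0.2,-0.1,0],[0,0,0]], delta_rot=[[0,-4,0],[0,-4,0],[0,0,0],[0,0,0],[0,0,0],[0,0,0],[0,0,0],[0,0,0],[0,0,0],[0,0,0],[0,0,0],[0,0,0],[0,0,0],[0,0,0],[0,0,0],[0,0,0]])

```text
clock: 7.15
position: [0.5184, 0.2793, 0.2727]
eef_rot: [-3.071, -0.404, -0.324]
contact_force: [0.4, 0.1, 0.2]
grip_width: 0.191
grasp_force: 30.0
```

Run:
```python
from h import *
d=np.array([-.2008,-.0536,.978]);d/=np.linalg.norm(d);Rt=frame(-d,[.258,-.966,0]);g=np.array([.5402,.2857,.1645])
f=grab("side");P=cloud(f)
s=rel(g,Rt);print(s["grasp_force"])
h=cv2.cvtColor(f["img"],cv2.COLOR_BGR2HSV)
m=(h[...,0]<25)&(h[...,1]>80)&(P[...,2]>.09)&(np.linalg.norm(P[...,:2]-[.55,.285],axis=-1)<.06);p=P[m]
print(len(p),p.min(0),p.max(0));t=(p-s["position"])@d;print("dist of lowest pts below TCP",np.percentile(t,[0,1,3]));k=t<np.percentile(t,30);
q=p[k]-s["position"];print("mean lateral off axis",(q-np.outer(q@d,d)).mean(0))
a,b=np.clip([np.where(m)[1].mean(),np.where(m)[0].mean()],0,640).astype(int)
cv2.imwrite("pics/side4.png",cv2.resize(f["img"][b-60:b+90,a-75:a+75],(600,600),interpolation=cv2.INTER_CUBIC));print(a,b)
```

```text
t 7.2 pos [0.5184 0.2789 0.2728] shift cm [-0.03 -0.09 11.07]
rot [-0.   -0.05  0.01] 0.04876669657120478
shift in target axes [-0.02 -0.09 11.07]
29.99213218688965
565 [0.51306053 0.25168314 0.11766796] [0.55939035 0.32288737 0.37107579]
dist of lowest pts below TCP [-0.15913569 -0.15579103 -0.15261393]
mean lateral off axis [0.0034915  0.00905978 0.00121339]
326 257
```

View pics/side4.png

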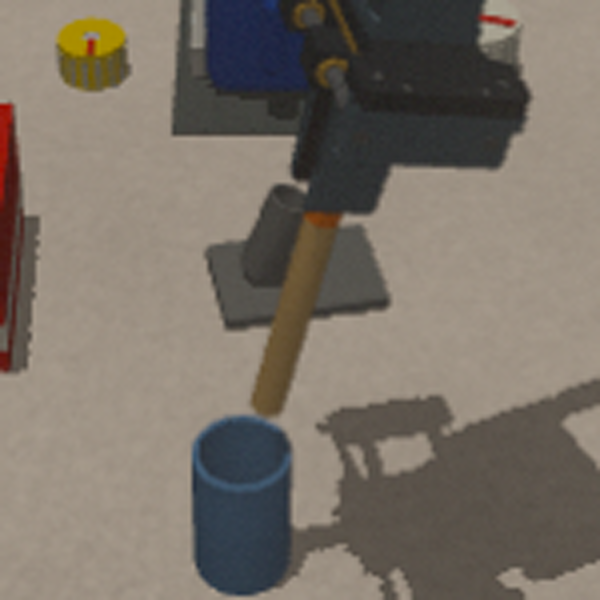

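The foot (crop 268,408) is just above the cup mouth (crop 243,450), nearly centred and leaning towards the robot as intended.

Request:
jog_arm(claw=[-1,-1,-1,-1,-1,-1,-1,-1,-1,-1,-1,-1], translation=[[-0.2,0,0.5],[0,0,1],[0,0,1],[0,0,1],[0,0,1],[0,0,1],[0,0,1],[0,0,1],[0,0,1],[0,0,1],[0,0,0.8],[0,0,0]], delta_rot=[[0,0,0],[0,0,0],[0,0,0],[0,0,0],[0,0,0],[0,0,0],[0,0,0],[0,0,0],[0,0,0],[0,0,0],[0,0,0],[0,0,0]])

```text
clock: 8.4
position: [0.5369, 0.2843, 0.1701]
eef_rot: [-3.072, -0.404, -0.32]
contact_force: [-0.1, -0.4, -0.8]
grip_width: 0.194
grasp_force: 30.0
```

Run:
```python
from h import *
s=rel([.5402,.2857,.1645]);print(s["contact_force"],s["wrist_torque"])
f=grab("side");P=cloud(f);h=f["img"]
Q=P.reshape(-1,3);Q=Q[(abs(Q[:,2]-.084)<.005)&(np.linalg.norm(Q[:,:2]-[.565,.293],axis=1)<.06)];print(len(Q),cv2.minEnclosingCircle(Q[:,:2].astype(np.float32)))
```

```text
t 8.4 pos [0.5369 0.2843 0.1701] shift cm [ 0.24 -0.05  0.62]
[-0.05933432 -0.41226755 -0.75690793] [-0.02384029  0.27774448  0.00063181]
198 ((0.5672044157981873, 0.29442036151885986), 0.028105253353714943)
```

Request:
jog_arm(claw=[-1,-1,-1,-1], translation=[[0,0,0.2],[0,0,0.2],[0,0,0.1],[0,0,0]], delta_rot=[[0,0,0],[0,0,0],[0,0,0],[0,0,0]])

```text
clock: 8.85
position: [0.5383, 0.2849, 0.1668]
eef_rot: [-3.071, -0.404, -0.324]
contact_force: [0.1, -0.6, 0.4]
grip_width: 0.187
grasp_force: 30.0
```

Request:
jog_arm(claw=[-1,-1,-1], translation=[[0,0,0.2],[0,0,0.1],[0,0,0]], delta_rot=[[0,0,0],[0,0,0],[0,0,0]])

```text
clock: 9.15
position: [0.5391, 0.2851, 0.1643]
eef_rot: [-3.07, -0.404, -0.325]
contact_force: [-0.8, -0.3, 2.7]
grip_width: 0.194
grasp_force: 30.0
```

Request:
jog_arm(claw=[0.2,0.2,0.2,0.2,0.2,0.2,0.2,0.2,0.2,0.2,0.2,0.2], translation=[[0,0,0],[0,0,0],[0,0,0],[0,0,0],[0,0,0],[0,0,0],[0,0,0],[0,0,0],[0,0,0],[0,0,0],[0,0,0],[0,0,0]], delta_rot=[[0,0,0],[0,0,0],[0,0,0],[0,0,0],[0,0,0],[0,0,0],[0,0,0],[0,0,0],[0,0,0],[0,0,0],[0,0,0],[0,0,0]])

```text
clock: 10.35
position: [0.5389, 0.285, 0.1638]
eef_rot: [-3.071, -0.404, -0.324]
contact_force: [0.0, 0.6, 0.4]
grip_width: 0.598
grasp_force: 0.0
```

Run:
```python
from h import *
a=grab("side")["img"];b=grab("wrist")["img"]
a=cv2.resize(a[210:360,255:375],(384,480));b=cv2.resize(b[80:400,130:510],(416,350));b=np.vstack([b,np.zeros((130,416,3),np.uint8)])
cv2.imwrite("pics/rel.png",np.hstack([a,b]))
```

```text
(no output)
```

View pics/rel.png

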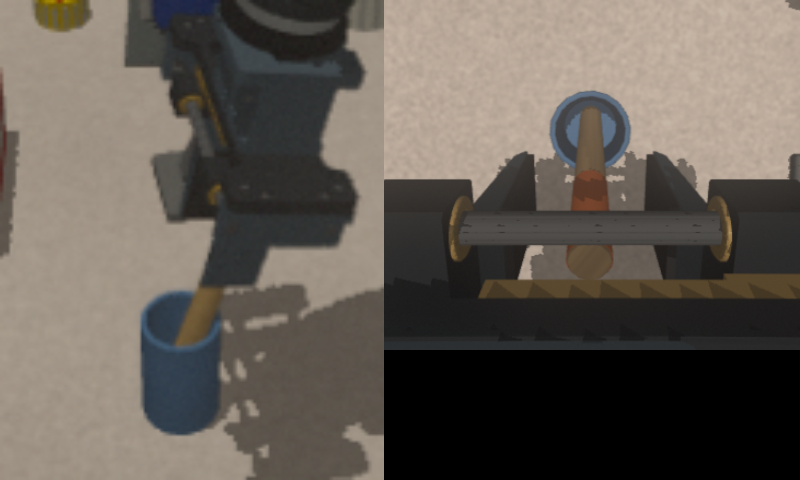

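The stick stands in the cup (wrist crop: cup 590,128; stick top 590,260), leaning on the rim towards the robot, free and centred between the open fingers. I'll withdraw along the tool axis.

Request:
jog_arm(claw=[0.4,0.6,0.8,1,1,1,1,1,1,1,1,1], translation=[[0,0,-0.4],[0,0,-0.8],[0,0,-1],[0,0,-1],[0,0,-1],[0,0,-1],[0,0,-1.5],[0,0,-1.5],[0,0,-1.5],[0,0,-1.5],[0,0,-0.8],[0,0,0]], delta_rot=[[0,0,0],[0,0,0],[0,0,0],[0,0,0],[0,0,0],[0,0,0],[0,0,0],[0,0,0],[0,0,0],[0,0,0],[0,0,0],[0,0,0]])

```text
clock: 11.65
position: [0.515, 0.2788, 0.2829]
eef_rot: [-3.069, -0.404, -0.328]
contact_force: [0.4, 0.6, 0.5]
grip_width: 1.0
grasp_force: 0.0
```

Run:
```python
from h import *
f=grab("side");P=cloud(f);h=cv2.cvtColor(f["img"],cv2.COLOR_BGR2HSV)
m=(h[...,0]<25)&(h[...,1]>80)&(P[...,2]>.095)&(P[...,2]<.22)&(np.linalg.norm(P[...,:2]-[.55,.285],axis=-1)<.08);p=P[m]
c=p.mean(0);w=np.linalg.svd(p-c,full_matrices=False)[2][0];print("stick",len(p),c,w,p[:,2].max())
Rt=frame([0,0,-1],[1,0.0,0])
s=rel([.572,-.2075,.29],Rt);print(s["qpos"],s["contact_force"])
for a in (0,30,60):
  rel([.572,-.2075,.29],frame([0,0,-1],[-np.cos(np.radians(a)),-np.sin(np.radians(a)),0]))
```

```text
stick 357 [0.53623448 0.29217359 0.14951117] [ 0.29052161  0.09700278 -0.95193889] 0.19322955694559285
t 11.7 pos [0.5147 0.2786 0.2817] shift cm [-6.71 48.43 -2.31]
rot [  7.9  -10.34 -74.71] 75.83808493937094
shift in target axes [-48.61   5.73  -0.83]
[ 0.5033138   0.20922488  1.61184334 -0.05538009  1.11566709  1.83170874] [-0.55544859  0.11514923 -0.38286632]
t 11.7 pos [0.5147 0.2786 0.2817] shift cm [-6.71 48.43 -2.31]
rot [-11.11  -8.48 104.55] 105.48030029982675
shift in target axes [48.61 -5.73 -0.83]
t 11.7 pos [0.5147 0.2786 0.2817] shift cm [-6.71 48.43 -2.31]
rot [ -7.95 -10.31  74.69] 75.81971196516106
shift in target axes [44.96 19.34 -0.83]
t 11.7 pos [0.5147 0.2786 0.2817] shift cm [-6.71 48.43 -2.31]
rot [ -4.78 -11.47  44.82] 46.50952005181656
shift in target axes [29.26 39.23 -0.83]
```

Run:
```python
from h import *
rel([.572,-.2075,.28],frame([0,0,-1],[.866,-.5,0]))
```

```text
t 11.7 pos [0.5147 0.2786 0.2817] shift cm [-6.92 48.43 -1.34]
rot [  4.73 -11.49 -44.84] 46.52679101389674
shift in target axes [-39.23  29.26   0.17]
```

Request:
jog_arm(claw=[1,1,1,1,1,1,1,1,1,1,1,1,1,1,1,1,1,1,1,1], translation=[[0,0,-0.2],[0,0,0],[0,0,0],[0,0,0],[0,0,0],[0,0,0],[-1.2,0.9,0],[-2.4,1.8,0],[-3.2,2.4,0],[-3.4,2.5,0],[-3.4,2.5,0],[-3.4,2.5,0],[-3.4,2.5,0],[-3.4,2.5,0],[-3.4,2.5,0],[-3.4,2.5,0],[-3.2,2.4,0],[-2.8,2.1,0],[-1.3,1,0],[0,0,0]], delta_rot=[[0.79,-1.91,-7.47],[0.79,-1.91,-7.47],[0.79,-1.91,-7.47],[0.79,-1.91,-7.47],[0.79,-1.91,-7.47],[0.79,-1.91,-7.47],[0,0,0],[0,0,0],[0,0,0],[0,0,0],[0,0,0],[0,0,0],[0,0,0],[0,0,0],[0,0,0],[0,0,0],[0,0,0],[0,0,0],[0,0,0],[0,0,0]])

```text
clock: 13.7
position: [0.5673, -0.1924, 0.2822]
eef_rot: [-2.724, -1.563, 0.002]
contact_force: [-0.1, 0.8, -0.1]
grip_width: 1.001
grasp_force: 0.0
```

Run:
```python
from h import *
s=rel([.572,-.2075,.28],frame([0,0,-1],[.866,-.5,0]));print(s["qpos"])
f=grab("wrist");P=cloud(f);cv2.imwrite("pics/w2.png",f["img"])
Q=P.reshape(-1,3);g=f["img"].reshape(-1,3).astype(int);Q0=Q
k=(abs(Q[:,2]-.194)<.006)&(np.linalg.norm(Q[:,:2]-[.572,-.2075],axis=1)<.05);Q=Q[k];print(len(Q),Q.mean(0),cv2.minEnclosingCircle(Q[:,:2].astype(np.float32)),np.median(Q[:,2]))
e=g[k];q=Q[(e[:,2]>e[:,1]+50)];print("pointer",len(q),q.mean(0) if len(q) else 0)
```

```text
t 13.7 pos [ 0.5673 -0.1924  0.2822] shift cm [-1.07  1.17  0.22]
rot [-0.09  0.04 -0.29] 0.3059768684430773
shift in target axes [-1.08  1.16  0.22]
[-3.45899659e-01  3.33890731e-01  1.41904860e+00 -3.95675185e-04
  1.39037817e+00  1.82822229e-01]
3653 [ 0.57231036 -0.20665273  0.19400557] ((0.5718271732330322, -0.20757968723773956), 0.02677176706492901) 0.1941000101628858
pointer 186 [ 0.58541238 -0.20589118  0.19475378]
```

View pics/w2.png

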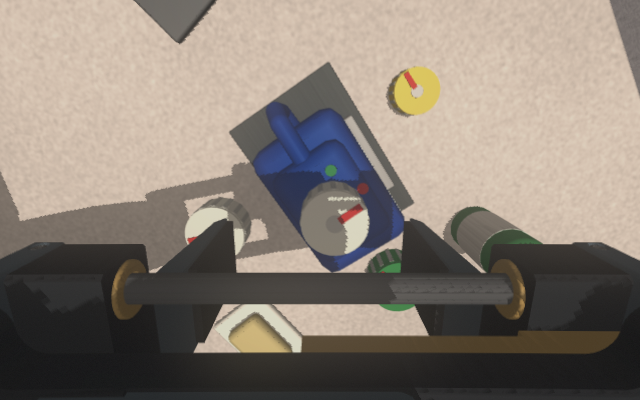

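The wrist view shows the cap top at (335,218) with its pointer towards the red dot at (363,188) and the green dot at (331,170). The large white cap (215,228) and the green cap (395,285) are below and outside. Cap centre is (0.572,-0.207) with its top at 0.194, as expected.

Run:
```python
from h import *
s=rel([.572,-.207,.186],frame([0,0,-1],[.866,-.5,0]))
```

```text
t 13.75 pos [ 0.5674 -0.1906  0.2825] shift cm [-1.18  1.24  9.64]
rot [-0.12 -0.01 -0.18] 0.21781554529059646
shift in target axes [-1.18  1.22  9.65]
```

Request:
jog_arm(claw=[1,1,1,1,1,1,1], translation=[[-0.6,0.6,0.5],[-0.6,0.6,1],[0,0,1.5],[0,0,1.5],[0,0,0.5],[0,0,0],[0,0,0]], delta_rot=[[0,0,0],[0,0,0],[0,0,0],[0,0,0],[0,0,0],[0,0,0],[0,0,0]])

```text
clock: 14.45
position: [0.5727, -0.2065, 0.2335]
eef_rot: [2.72, 1.571, -0.0]
contact_force: [-0.8, -1.0, 0.2]
grip_width: 1.002
grasp_force: 0.0
```

Run:
```python
from h import *
s=rel([.572,-.207,.186],frame([0,0,-1],[.866,-.5,0]))
f=grab("wrist");P=cloud(f)
Q=P.reshape(-1,3);k=(abs(Q[:,2]-.194)<.006)&(np.linalg.norm(Q[:,:2]-[.572,-.2075],axis=1)<.04);Q=Q[k];print(len(Q),cv2.minEnclosingCircle(Q[:,:2].astype(np.float32)),np.median(Q[:,2]))
```

```text
t 14.45 pos [ 0.5727 -0.2065  0.2335] shift cm [-0.08 -0.04  4.75]
rot [0.01 0.01 0.01] 0.018759494066612092
shift in target axes [-0.08 -0.04  4.75]
5567 ((0.5716870427131653, -0.20710961520671844), 0.027024513110518456) 0.19414486640317064
```

Request:
jog_arm(claw=[1,1,1,1,1,1,-1,-1,-1,-1,-1,-1,-1,-1,-1,-1,-1], translation=[[-0.1,0,1],[0,0,1],[0,0,1],[0,0,1],[0,0,0.7],[0,0,0],[0,0,0],[0,0,0],[0,0,0],[0,0,0],[0,0,0],[0,0,0],[0,0,0],[0,0,0],[0,0,0],[0,0,0],[0,0,0]], delta_rot=[[0,0,0],[0,0,0],[0,0,0],[0,0,0],[0,0,0],[0,0,0],[0,0,0],[0,0,0],[0,0,0],[0,0,0],[0,0,0],[0,0,0],[0,0,0],[0,0,0],[0,0,0],[0,0,0],[0,0,0]])

```text
clock: 16.2
position: [0.5726, -0.208, 0.1864]
eef_rot: [2.72, 1.57, 0.001]
contact_force: [3.9, -3.3, -0.0]
grip_width: 0.572
grasp_force: 30.0
```

Request:
jog_arm(claw=[-1,-1,-1,-1,-1,-1], translation=[[0,0.05,0.2],[0,0,0.2],[0,0,0.2],[0,0,0.05],[0,0,0],[0,0,0]], delta_rot=[[0,0,0],[0,0,0],[0,0,0],[0,0,0],[0,0,0],[0,0,0]])

```text
clock: 16.8
position: [0.5726, -0.208, 0.1816]
eef_rot: [2.72, 1.57, 0.001]
contact_force: [0.5, -1.2, 8.3]
grip_width: 0.569
grasp_force: 30.0
```

Request:
jog_arm(claw=[-1,-1,-1,-1], translation=[[0,0,0.1],[0,0,0.05],[0,0,0],[0,0,0]], delta_rot=[[0,0,0],[0,0,0],[0,0,0],[0,0,0]])

```text
clock: 17.2
position: [0.5727, -0.208, 0.1804]
eef_rot: [2.719, 1.57, 0.002]
contact_force: [1.4, -1.6, 10.3]
grip_width: 0.568
grasp_force: 30.0
```

Run:
```python
from h import *
from workcell import eyes
for _ in range(4):
    s=rel([.572,-.207,.18]);print(s["contact_force"]);f=eyes.grab_frame("scene")
P=cloud(f);Q=P[172:205,248:276].reshape(-1,3)
```

```text
t 17.2 pos [ 0.5727 -0.208   0.1804] shift cm [ 0.05 -0.11  0.04]
[ 1.37505489 -1.57505621 10.2865099 ]
t 17.25 pos [ 0.5726 -0.208   0.1804] shift cm [ 0.06 -0.11  0.04]
[ 0.80509014 -1.07205939 10.91477106]
t 17.3 pos [ 0.5727 -0.208   0.1804] shift cm [ 0.05 -0.11  0.04]
[ 0.65950335 -0.34370282 10.39417293]
t 17.35 pos [ 0.5727 -0.208   0.1804] shift cm [ 0.05 -0.11  0.04]
[ 1.23187035 -0.4536419   8.70435518]
```

About 6 mm down at about 10 N. Turning.

Request:
jog_arm(claw=[-1,-1,-1,-1,-1], translation=[[0,0,0],[0,0,0],[0,0,0],[0,0,0],[0,0,0]], delta_rot=[[0,0,-4],[0,0,-5],[0,0,-5],[0,0,-6],[0,0,0]])

```text
clock: 17.9
position: [0.5723, -0.2077, 0.1802]
eef_rot: [2.405, 2.021, 0.001]
contact_force: [0.0, -0.1, 9.7]
grip_width: 0.569
grasp_force: 30.0
```

Run:
```python
from h import *
s=rel([.572,-.207,.18]);print(s["contact_force"],s["wrist_torque"],s["qpos"])
f=grab("wrist");P=cloud(f);g=f["img"].reshape(-1,3).astype(int);Q=P.reshape(-1,3)
k=(abs(Q[:,2]-.188)<.008)&(np.linalg.norm(Q[:,:2]-[.572,-.2075],axis=1)<.024);Q=Q[k];e=g[k];q=Q[e[:,2]>e[:,1]+50];print(len(Q),len(q),np.median(Q[:,2]),np.degrees(np.arctan2(*(q.mean(0)[:2]-[.572,-.2073])[::-1])))
```

```text
t 17.9 pos [ 0.5723 -0.2077  0.1802] shift cm [ 0.06 -0.04  0.02]
[ 0.02837442 -0.08495711  9.71435572] [-0.04234083 -0.00317438  0.02582305] [-3.67043522e-01  4.07626019e-01  1.56563588e+00  1.35326792e-04
  1.16753337e+00 -1.93981473e-01]
4571 500 0.1881109959125068 27.85935777610338
```

The cap turns with the gripper (pointer at about 28°, top at 0.188). Turning on to 60°.

Request:
jog_arm(claw=[-1,-1,-1,-1,-1,-1,-1,-1,-1], translation=[[0,0,0],[0,0,0],[0,0,0],[0,0,0],[0,0,0],[0,0,0],[0,0,0],[0,0,0],[0,0,0]], delta_rot=[[0,0,-6],[0,0,-6],[0,0,-6],[0,0,-6],[0,0,-6],[0,0,-6],[0,0,-4],[0,0,0],[0,0,0]])

```text
clock: 18.85
position: [0.5722, -0.2076, 0.1802]
eef_rot: [1.571, 2.72, 0.0]
contact_force: [-0.1, 0.4, 9.1]
grip_width: 0.57
grasp_force: 30.0
```

Run:
```python
from h import *
s=rel([.572,-.207,.18]);print(s["contact_force"],s["wrist_torque"],s["qpos"])
print(R.from_rotvec(s["eef_rot"]).as_matrix()[:,1:])
f=grab("wrist");P=cloud(f);g=f["img"].reshape(-1,3).astype(int);Q=P.reshape(-1,3)
k=(abs(Q[:,2]-.188)<.008)&(np.linalg.norm(Q[:,:2]-[.572,-.2075],axis=1)<.024);Q=Q[k];e=g[k];q=Q[e[:,2]>e[:,1]+50];print(len(Q),len(q),np.median(Q[:,2]),np.degrees(np.arctan2(*(q.mean(0)[:2]-[.572,-.2073])[::-1])))
```

```text
t 18.85 pos [ 0.5722 -0.2076  0.1802] shift cm [0.06 0.01 0.02]
[-0.06956266  0.38665919  9.12525571] [-0.00278442  0.02111204  0.04043014] [-3.67007472e-01  4.07606420e-01  1.56573298e+00  6.23955876e-05
  1.16765672e+00 -8.90537587e-01]
[[ 8.66071839e-01  5.77401559e-04]
 [ 4.99919386e-01 -1.60478891e-04]
 [ 4.19844797e-04 -9.99999820e-01]]
4497 502 0.18817531856799294 70.49635468042433
```

Request:
jog_arm(claw=[-1,-1,-1,-1,-1,-1,-1,-1,-1], translation=[[0,0,0],[0,0,-0.2],[0,0,-0.3],[0,0,-0.4],[0,0,-0.5],[0,0,-0.5],[0,0,-0.6],[0,0,0],[0,0,0]], delta_rot=[[0,0,3],[0,0,0],[0,0,0],[0,0,0],[0,0,0],[0,0,0],[0,0,0],[0,0,0],[0,0,0]])

```text
clock: 19.8
position: [0.5719, -0.2077, 0.2029]
eef_rot: [-1.641, -2.677, 0.001]
contact_force: [-0.5, 0.1, -0.6]
grip_width: 0.571
grasp_force: 30.0
```

The force is gone and the TCP is at 0.203, so the cap is free. Lifting on.

Request:
jog_arm(claw=[-1,-1,-1,-1,-1,-1,-1,-1,-1,-1,-1,-1], translation=[[0,0,-0.5],[0,0,-1],[0,0,-1],[0,0,-1],[0,0,-1],[0,0,-1],[0,0,-1],[0,0,-1],[0,0,-0.5],[0,0,0],[0,0,0],[0,0,0]], delta_rot=[[0,0,0],[0,0,0],[0,0,0],[0,0,0],[0,0,0],[0,0,0],[0,0,0],[0,0,0],[0,0,0],[0,0,0],[0,0,0],[0,0,0]])

```text
clock: 21.0
position: [0.5721, -0.2078, 0.2824]
eef_rot: [-1.641, -2.677, 0.001]
contact_force: [0.0, -0.3, -0.9]
grip_width: 0.57
grasp_force: 30.0
```

Run:
```python
from h import *
s=rel([.572,-.2075,.28]);print(s["grip_width"],s["grasp_force"],s["contact_force"],R.from_rotvec(s["eef_rot"]).as_matrix()[:,2])
a=grab("side")["img"];b=grab("scene")["img"]
cv2.imwrite("pics/fin.png",np.vstack([cv2.resize(a[70:360,180:480],(310,300)),cv2.resize(b[140:300,180:480],(310,165))]).repeat(1,0) if 0 else np.hstack([cv2.resize(a[90:350,220:420],(400,520)),cv2.resize(b[100:360,250:450],(400,520))]))
```

```text
t 21.0 pos [ 0.5721 -0.2078  0.2824] shift cm [0.03 0.01 0.24]
0.5700775027840722 29.999851738102734 [ 0.0179628  -0.30875102 -0.86216286] [-1.84565451e-03  5.18832061e-04 -9.99998162e-01]
```

View pics/fin.png

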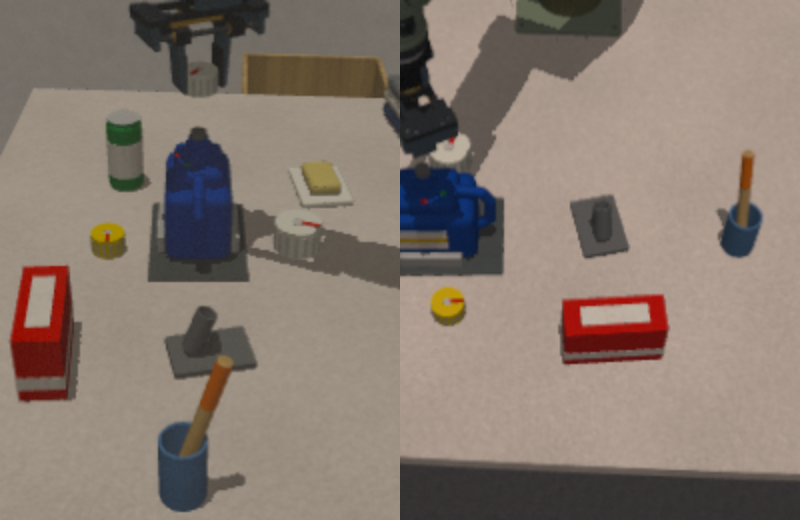

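The cap is held level at (203,78 in the crop) above the bare neck (198,133). The stick stands in the cup, plain end down, and the other things are where they were.

```bash
python3 -c "
from workcell import arm
print(arm.close_job())"
```

```text
the job is handed in; nothing more can be done
None
```

The job is handed in at about 21 s: the stick stands released in the blue cup, plain end down, and the jug's cap is off and held level about 10 cm straight above the neck; nothing else was moved.

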